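Hang a test tube in the water-bath beaker over the stir bar

ROBOT

A 6-joint arm with a two-finger parallel gripper is mounted at the origin on the work surface. World frame = base frame: x ahead of the robot, y to its left, z up, the work surface at z = 0. Lengths are in mm, angles in rad, forces in N, time in s.
With the tool pointing down it reaches from about 325 to 750 mm from the base axis. Payload 7.6 kg.
Tool frame: the origin (TCP) lies at the very end of the fingers, on their centre line; the grasp point (between the pads) lies 19 mm behind it; z points along the fingers, x is the direction in which the jaws open and shut, and the axes are right-handed (so a half turn about z gives the same grasp; the last joint's range is limited). The gripper opens to 85 mm and grips with 20 to 120 N. Pads are 22 mm wide; open, the fingers measure 114 mm over their backs; the gripper's body (76 mm by 85 mm) begins 54 mm behind the grasp point. The pads swing forward as they close: fully open they stand 13 mm farther back than shut.
Start: joints at [1.242, 0.052, 1.401, -0, 1.689, -0.07], TCP at [134.342, 507.545, 193.323] pointing down, gripper open.
Joint ranges: [-2.9, 2.9], [-0.91, 2.17], [0.12, 2.37], [-1.06, 4.2], [0.26, 2.73], [-2.93, 2.93]. Speed limits (rad/s): [2.57, 2.57, 3.01, 3.14, 3.14, 3.14].

INTERFACE

Orientations are given as a rotation vector (axis times angle).
In Python, from workcell import get_obs, snapshot, get_calibration, sign_off gives the robot as it stands.
- The arm moves only by the tool send_rows, never from a script. Its argument "increments" is a list of rows, each a list of 3 entries, a list of its own where there are three numbers: the shift along the tool's x, y, z in m, then the turn, a rotation vector about the tool's x, y, z in rad, then the opening, from 0 (shut) to 1 (fully open). In form: [[[tx, ty, tz], [ax, ay, az], gripper], ...]. A call has 1 to 10 rows; each row is the pose to reach, as a shift and turn from the pose commanded when the call began, along the tool's axes at that moment; what a row does not reach only later rows make up. A row lasts 1/10 s, in which the tool goes at most 50 mm and 8.59 degrees, less where a joint would pass 70% of its speed; a pose out of reach is approached as far as the arm can. A call with a gripper value outside its range is refused whole. The fingers move at their own pace and stop on an object; "grip_force" is the grip in N (left out, the last holds). Time passes only in rows, so rows that repeat a pose let the fingers close. It gives the time, the measured TCP pose, the force and the opening at its end, in the units of the state.
- get_obs(): the state, without advancing time (a new reading comes with each control period).
- snapshot(name): name is "scene" or "top" or "wrist"; returns the picture (400x640x3 uint8, red, green, blue); there is no depth.
- get_calibration(name): a dict with "camera_matrix" (3x3 intrinsics, pixels), "distortion" ([k1, k2, p1, p2, k3] as OpenCV has them; the pictures are not rectified), "T" (4x4, takes a point from camera to world coordinates); the wrist camera has in their place "tool_from_camera" (4x4, takes a point from camera to tool coordinates, whose origin is the TCP and whose axes are the tool frame's). Camera axes: x right, y down, z forward; pixel columns grow to the right and rows downward; lengths in mm; the calibration is good to about 2 mm. A picture is of the moment at which its call begins: read the wrist's pose just before it. get_calibration takes no time and is no camera call.
- sign_off(): hands the job in, once; it reports no verdict.
The state is a dict: "time_s": time; "qpos": joint angles; "qd": joint speeds; "joint_torque": joint torques, N m; "tool_pos": TCP position; "tcp_rot": TCP orientation; "force": force on the tool from outside, world axes, zero at the start; "torque": the same for the moment, N m; "width": opening from 0.0 (shut) to 1.0 (fully open).
Only numpy, scipy, OpenCV 4.12 (cv2) and the standard library are available. Lean on these libraries where they do the work, as an engineer would, in place of code of your own. Each camera call takes 0.05 s, during which the arm holds its last target. There are 200 camera calls.

TASK

I am about to fill the water bath: take the long test tube out of the rack and hold it for me in the beaker on the hotplate, hanging upright in the middle with its round end about a centimetre above the stir bar and with neither tube nor gripper touching the beaker or the bar. Carry it over the things on the bench and the beaker's rim without knocking or shifting any of them. Finish like that, still holding the tube and keeping it still; do not put it down or let go.

Things in the scene. Friction and masses are not known exactly. Their poses are not given: they have to be found in the camera images.
- tube: The long test tube: open clear glass, 150 mm long, 20 mm outside diameter, about 30 g, round-ended, with a 20 mm frosted band from 98 mm above the round end. Stands upright in a rack cell, mouth 158 mm above the bench, top 84 mm out of the rack. Origin: lowest point of the round end; z along the tube to its mouth. The rack's two other tubes are only 100 mm long.
- rack: Fixed white plastic rack, 206 x 92 mm, 74 mm high, long along its own x; left or right of the robot's middle, the hotplate on the other side. Two rows of five 22.5 mm square cells (x = -72, -36, 0, 36, 72, y = -18, 18 mm) through two grids (tops at 31 and 74 mm) over a floor at 8 mm where tubes stand. Cells beside each tube are empty. Origin: centre of its underside.
- hotplate: Fixed stirring hotplate: cream housing 300 mm deep, 200 mm wide, white ceramic plate 182 x 182 mm with its top 88 mm above the bench, sloped dark-blue panel with two round knobs on the robot's side. Origin: on the bench under the centre of the ceramic plate; x points from the panel to the back.
- beaker: 250 ml glass beaker standing loose and empty on the ceramic plate: 70 mm outside diameter, 95 mm high, wall 3 mm (64 mm clear inside), 110 g, with white tick marks. Origin: centre of its underside; z up.
- beaker_floor (a point): Centre of the beaker's inner floor, 3 mm above its underside, 91 mm above the bench.
- beaker_rim (a point): Centre of the beaker's mouth, level with the rim, 95 mm above its underside, 183 mm above the bench.
- stir_bar: White stir bar lying on the beaker's floor near its middle, 40 mm long and 8 mm in diameter, so its top is 8 mm above the inner floor. Origin: centre of its underside; x along the bar.
- short_tube_a: Short test tube, 100 mm long, 16 mm diameter, standing in another cell of the rack (mouth 108 mm above the bench); leave it. Origin: lowest point of the round end.
- short_tube_b: A second short test tube like the other, in another cell; leave it. Origin: lowest point of the round end.
- reagent_bottle: Amber glass bottle with black cap, 44 mm diameter, 115 mm high, standing between the rack and the hotplate; leave it. Origin: centre of its underside.
- tongs: Steel crucible tongs, 190 mm long, 70 mm over the finger rings, 10 mm high, lying flat in front of the bottle; leave them. Origin: centre, on the bench.
- flask: Conical glass flask, 64 mm base, 105 mm high, behind the bottle; leave it. Origin: centre of its underside.
- small_beaker: Small glass beaker, 50 mm diameter, 70 mm high, standing on the bench at the back; leave it. Origin: centre of its underside.
- petri_dish: Clear covered dish, 94 mm diameter, 20 mm high, on the bench at the back; leave it. Origin: centre of its underside.
Things that resemble listed ones, but are neither listed nor needed, are in the scene too. What is shaped like the tube but black is not meant. What is shaped like the beaker but orange is not meant.

How it is judged:
By the outcome, as a careful person would: the job done as asked, in the order asked, and still so for the second after the job is handed in, while the arm keeps its last pose, push and grip.
It also fails if it takes over 58 s, if anything falls off the work surface, if the arm or the gripper's body presses on something with over 40 N, if the wrist force passes 120 N, or if a joint passes its speed limit or range.

## Working session

There is one attempt and no reset: what is moved stays moved. The work goes in short steps, Python scripts to look and compute and a tool call to move; the robot and the scene stay as the last step left them, time stands still between calls to the robot, and variables do not carry over. Pictures are saved under pics/ and viewed, about 8 in all and at most 12, crops included, and the job is handed in when it is done.

Besides the shell and the picture viewer there is one more tool, called after "Emit:" as name(argument=value, ...) on one line, values as JSON. send_rows: Moves the arm, as the interface text tells. Its arguments: {"type":"object","properties":{"increments":{"type":"array"},"grip_force":{"type":"number"}},"required":["increments"]}

```bash
mkdir -p pics; python3 - <<'E'
from workcell import *
import cv2,numpy as np
o=get_obs();print({k:np.round(v,3).tolist() for k,v in o.items()})
for n in("scene","top"):
    cv2.imwrite(f"pics/{n}1.png",snapshot(n)[:,:,::-1])
for n in("scene","top","wrist"):
    c=get_calibration(n);print(n,{k:np.round(v,4).tolist() for k,v in c.items()})
E
```

```text
{'time_s': 0.0, 'qpos': [1.242, 0.053, 1.402, 0.0, 1.689, -0.07], 'qd': [-0.001, 0.0, 0.001, 0.0, 0.002, -0.001], 'joint_torque': [-0.001, -38.166, -36.019, -0.0, 0.006, 0.0], 'tool_pos': [134.218, 507.183, 192.466], 'tcp_rot': [2.489, 1.916, -0.002], 'force': [0.877, -0.292, -0.848], 'torque': [0.019, -0.027, -0.026], 'width': 1.002}
scene {'camera_matrix': [[430.0798, 0.0, 319.3992], [0.0, 430.0798, 198.5745], [0.0, 0.0, 1.0]], 'distortion': [-0.0649, 0.0, 0.0, 0.0, 0.0], 'T': [[-0.2868, 0.5796, -0.7627, 1207.3519], [0.958, 0.1704, -0.2307, 164.377], [-0.0038, -0.7969, -0.6042, 625.3433], [0.0, 0.0, 0.0, 1.0]]}
top {'camera_matrix': [[396.5052, 0.0, 320.2077], [0.0, 396.5052, 196.0617], [0.0, 0.0, 1.0]], 'distortion': [-0.0634, 0.0, 0.0, 0.0, 0.0], 'T': [[-0.0394, -0.9735, 0.2252, 361.1821], [-0.9992, 0.0373, -0.0137, 2.4324], [0.0049, -0.2256, -0.9742, 1078.734], [0.0, 0.0, 0.0, 1.0]]}
wrist {'camera_matrix': [[313.1394, 0.0, 318.7101], [0.0, 313.1394, 197.1371], [0.0, 0.0, 1.0]], 'distortion': [-0.0398, 0.0, 0.0, 0.0, 0.0], 'tool_from_camera': [[1.0, 0.0009, -0.001, -1.8107], [-0.0006, 0.9624, 0.2716, -68.2053], [0.0012, -0.2716, 0.9624, -181.3988], [0.0, 0.0, 0.0, 1.0]]}
```

View pics/scene1.png

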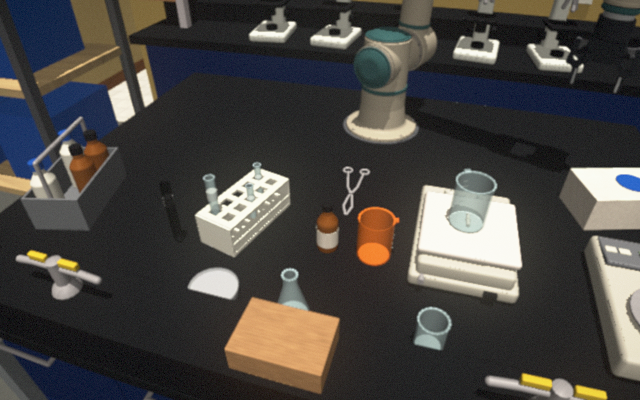

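View pics/top1.png

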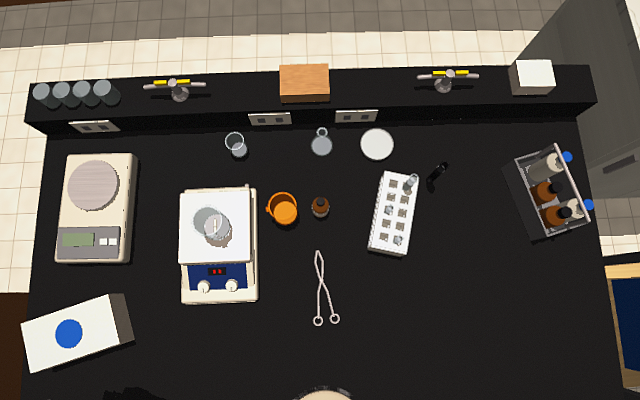

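The scene shows the rack at -y, with its long tube in the back corner near scene (210,180) and top (411,180). The hotplate with the beaker is at +y (top (212,225)). The orange beaker and bottle stand between them. I'll crop for pixel accuracy.

```bash
python3 - <<'E'
import cv2,numpy as np
t=cv2.imread("pics/top1.png");s=cv2.imread("pics/scene1.png")
def crop(im,x,y,w,h,f):
    c=cv2.resize(im[y:y+h,x:x+w],None,fx=f,fy=f,interpolation=cv2.INTER_CUBIC)
    for k in range(0,w,20): cv2.putText(c,str(x+k),(k*f,8),0,.3,(0,255,255),1);cv2.line(c,(k*f,8),(k*f,14),(0,255,255),1)
    for k in range(0,h,20): cv2.putText(c,str(y+k),(0,k*f+4),0,.3,(0,255,255),1)
    return c
a=crop(t,355,160,80,100,5);b=crop(t,175,180,80,100,5)
cv2.imwrite("pics/c1.png",np.hstack([a,b]))
a=crop(s,190,155,100,100,4);b=crop(s,430,155,100,100,4)
cv2.imwrite("pics/c2.png",np.hstack([a,b]))
E
```

```text
(no output)
```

View pics/c1.png

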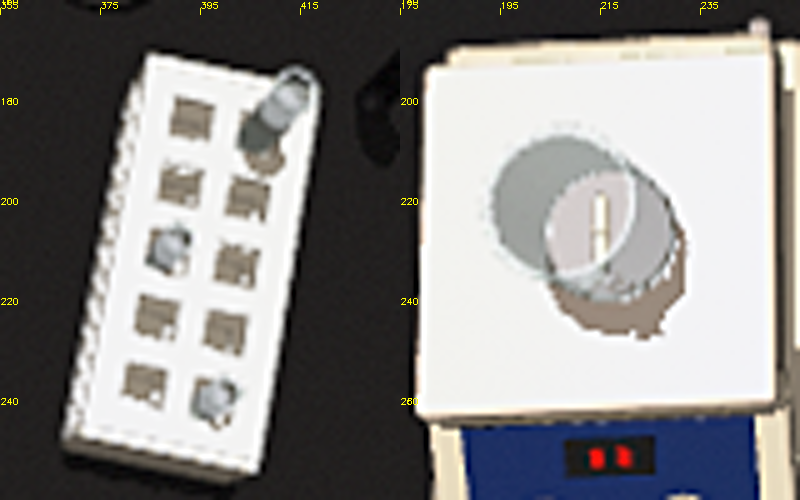

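View pics/c2.png

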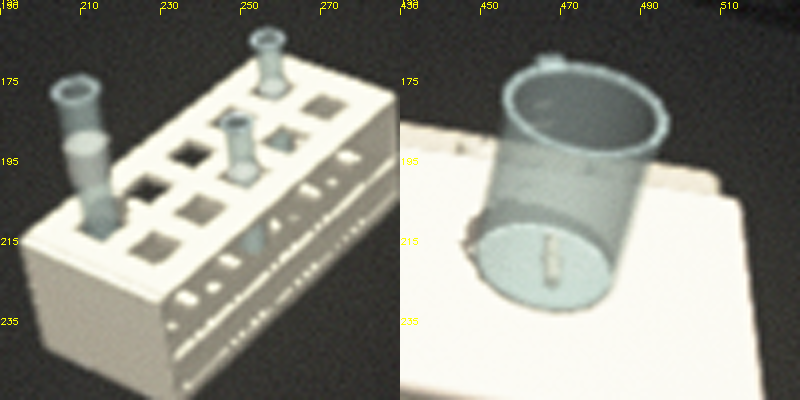

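Top crop: tube mouth at (414,177), stir bar at (215,226) along image vertical, beaker rim centre at (207.8,221.2). Scene crop: tube mouth at (209,177.5), rim centre (476.5,182.5), beaker floor (466,221.7). The short tubes are in other cells.

```bash
cat > h.py <<'E'
from workcell import *
import cv2,numpy as np
from scipy.spatial.transform import Rotation as R
def camT(n,o=None):
    c=get_calibration(n)
    if n!="wrist": return c,np.array(c["T"])
    o=o or get_obs();M=np.eye(4);M[:3,:3]=R.from_rotvec(o["tcp_rot"]).as_matrix();M[:3,3]=o["tool_pos"]
    return c,M@np.array(c["tool_from_camera"])
def onz(n,px,z,o=None):
    c,T=camT(n,o)
    u=cv2.undistortPoints(np.array(px,float).reshape(-1,1,2),np.array(c["camera_matrix"]),np.array(c["distortion"]))[:,0]
    d=np.c_[u,np.ones(len(u))]@T[:3,:3].T
    return T[:3,3]+d*((np.array(z)-T[2,3])/d[:,2])[:,None]
def proj(n,P,o=None):
    c,T=camT(n,o);W=np.linalg.inv(T)
    return cv2.projectPoints(np.array(P,float).reshape(-1,1,3),cv2.Rodrigues(W[:3,:3])[0],W[:3,3],np.array(c["camera_matrix"]),np.array(c["distortion"]))[0][:,0]
E
python3 - <<'E'
from h import *
np.set_printoptions(precision=1,suppress=True)
print("tube top",onz("top",[(414,177)],[158]),"scene",onz("scene",[(209,177.5)],[158]))
print("beaker top",onz("top",[(207.8,221.2),(217,226.5),(215,226)],[183,89,95]),"scene",onz("scene",[(476.5,182.5),(466,221.7)],[183,91]))
c=np.array([(385,170.4),(419,177),(407,255),(368,248)]);print("corners",onz("top",c,[74]*4))
L=[(191,118),(181,185),(170,250),(157,317),(145,384)];Rr=[(248,198),(237,266),(225,333),(213,400)]
P=onz("top",[(355+x/5,160+y/5) for x,y in L+Rr],[72]*9)[:,:2]
g=[(-i*36,1) for i in range(5)]+[(-i*36,-1) for i in range(1,5)]
A=np.array([[a,b*18,1] for a,b in g],float);X=np.linalg.lstsq(A,P,rcond=None)[0];print(X,"cell tube",np.array([0,-18,1])@X, np.abs(A@X-P).max())
print("others",onz("top",[(320,207),(284,210),(321,145),(320,285),(437,172)],[115,95,0,5,100]))
E
```

```text
tube top [[ 612.7 -239.4  158. ]] scene [[ 612.9 -238.5  158. ]]
beaker top [[519.  249.9 183. ]
 [521.1 252.1  89. ]
 [521.6 255.7  95. ]] scene [[523.1 253.5 183. ]
 [523.7 253.1  91. ]]
corners [[ 656.6 -185.9   74. ]
 [ 635.2 -274.8   74. ]
 [ 432.2 -224.9   74. ]
 [ 454.  -127.2   74. ]]
[[   1.    -0.2]
 [   0.3    1. ]
 [ 615.  -222.9]] cell tube [ 610.3 -240.2] 0.6431092025487715
others [[ 556.2   -9.5  115. ]
 [ 556.    81.4   95. ]
 [ 761.4  -21.     0. ]
 [ 367.7   -2.6    5. ]
 [ 639.8 -316.   100. ]]
```

Emit:
send_rows(increments=[[[0,0,-0.012],[0,0,0.1312],1],[[0,0,-0.024],[0,0,0.2624],1],[[0,0,-0.036],[0,0,0.3936],1],[[0,0,-0.048],[0,0,0.5248],1],[[0,0,-0.06],[0,0,0.656],1],[[0,0,-0.072],[0,0,0.7872],1],[[0,0,-0.084],[0,0,0.9184],1],[[0,0,-0.096],[0,0,1.0496],1],[[0,0,-0.108],[0,0,1.1808],1],[[0,0,-0.12],[0,0,1.312],1]])

```text
time_s: 1.1
tool_pos: [134.3, 507.4, 313.3]
tcp_rot: [3.141, -0.008, -0.0]
force: [-0.5, -0.1, 0.1]
width: 1.002
```

Emit:
send_rows(increments=[[[0.024,0.037,0],[0,0,0],1],[[0.048,0.074,0],[0,0,0],1],[[0.072,0.111,0],[0,0,0],1],[[0.096,0.148,0],[0,0,0],1],[[0.12,0.185,0],[0,0,0],1],[[0.144,0.222,0],[0,0,0],1],[[0.168,0.259,0],[0,0,0],1],[[0.192,0.296,0],[0,0,0],1],[[0.216,0.333,0],[0,0,0],1],[[0.24,0.37,0],[0,0,0],1]])

```text
time_s: 2.1
tool_pos: [374.8, 135.8, 313.1]
tcp_rot: [-3.141, 0.0, 0.0]
force: [0.4, -0.1, -0.4]
width: 1.0
```

Emit:
send_rows(increments=[[[0.024,0.037,0],[0,0,0],1],[[0.048,0.074,0],[0,0,0],1],[[0.072,0.111,0],[0,0,0],1],[[0.096,0.148,0],[0,0,0],1],[[0.12,0.185,0],[0,0,0],1],[[0.144,0.222,0],[0,0,0],1],[[0.168,0.259,0],[0,0,0],1],[[0.192,0.296,0],[0,0,0],1],[[0.216,0.333,0],[0,0,0],1],[[0.238,0.374,0],[0,0,0],1]])

```text
time_s: 3.1
tool_pos: [613.1, -237.7, 312.5]
tcp_rot: [-3.141, -0.001, 0.001]
force: [1.0, 1.1, 1.1]
width: 0.998
```

Emit:
send_rows(increments=[[[0,0,0.01],[0,0,0],1],[[0,0,0.02],[0,0,0],1],[[0,0,0.03],[0,0,0],1],[[0,0,0.04],[0,0,0],1],[[0,0,0.05],[0,0,0],1],[[0,0,0.05],[0,0,0],1],[[0,0,0.05],[0,0,0],1]])

```text
time_s: 3.8
tool_pos: [612.2, -236.1, 263.8]
tcp_rot: [3.141, 0.001, 0.001]
force: [-0.8, -0.1, 0.0]
width: 1.0
```

```bash
python3 - <<'E'
from h import *
o=get_obs();im=snapshot("wrist")
print(o["time_s"],o["tool_pos"],R.from_rotvec(o["tcp_rot"]).as_matrix().round(4).tolist(),o["width"])
p=proj("wrist",[[612,-239,158],[612,-239,74]],o);print(p)
im=im[:,:,::-1].copy();cv2.imwrite("pics/w1.png",im)
E
```

```text
3.8 [ 612.17113876 -236.05321634  263.76641991] [[1.0, 0.0004, 0.0005], [0.0004, -1.0, -0.0001], [0.0005, 0.0001, -1.0]] 1.0003114781254423
[[318.38373034 185.36955656]
 [318.44933794 168.82763423]]
```

View pics/w1.png

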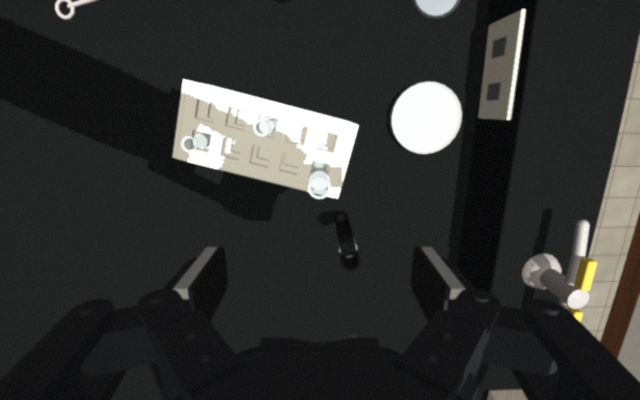

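The tube mouth shows at (319,184) in the wrist view, within about 1 px of the prediction (318.4,185.4). Next I descend to the frosted band.

Emit:
send_rows(increments=[[[0,0.002,0.017],[0,0,0],1],[[0,0.002,0.034],[0,0,0],1],[[0,0.002,0.051],[0,0,0],1],[[0,0.002,0.068],[0,0,0],1],[[0,0.002,0.085],[0,0,0],1],[[0,0.002,0.102],[0,0,0],1],[[0,0.002,0.119],[0,0,0],1],[[0,0.002,0.136],[0,0,0],1],[[0,0.002,0.153],[0,0,0],1],[[0,0.002,0.166],[0,0,0],1]])

```text
time_s: 4.85
tool_pos: [612.4, -238.4, 96.8]
tcp_rot: [3.142, 0.0, 0.0]
force: [0.5, 0.3, 0.5]
width: 1.001
```

Emit:
send_rows(increments=[[[0,0,0],[0,0,0],0.5],[[0,0,0],[0,0,0],0.4],[[0,0,0],[0,0,0],0.35],[[0,0,0],[0,0,0],0.3],[[0,0,0],[0,0,0],0.25],[[0,0,0],[0,0,0],0.2],[[0,0,0],[0,0,0],0],[[0,0,0],[0,0,0],0],[[0,0,0],[0,0,0],0],[[0,0,0],[0,0,0],0]], grip_force=30)

```text
time_s: 5.85
tool_pos: [612.6, -238.6, 97.9]
tcp_rot: [3.141, 0.0, 0.002]
force: [0.8, 0.1, 4.4]
width: 0.219
```

```bash
python3 - <<'E'
from h import *
o=get_obs();im=snapshot("wrist");s=snapshot("scene")
print({k:np.round(o[k],3).tolist() for k in("time_s","tool_pos","force","torque","width")})
c=cv2.resize(s[150:260,140:300],None,fx=3,fy=3)
w=im[60:400,160:480]
H=max(c.shape[0],340);f=np.zeros((H,c.shape[1]+320,3),np.uint8);f[:c.shape[0],:c.shape[1]]=c;f[:340,c.shape[1]:]=w
cv2.imwrite("pics/g1.png",f[:,:,::-1])
E
```

```text
{'time_s': 5.85, 'tool_pos': [612.648, -238.57, 97.88], 'force': [0.756, 0.08, 4.37], 'torque': [-0.007, -0.084, 0.013], 'width': 0.219}
```

View pics/g1.png

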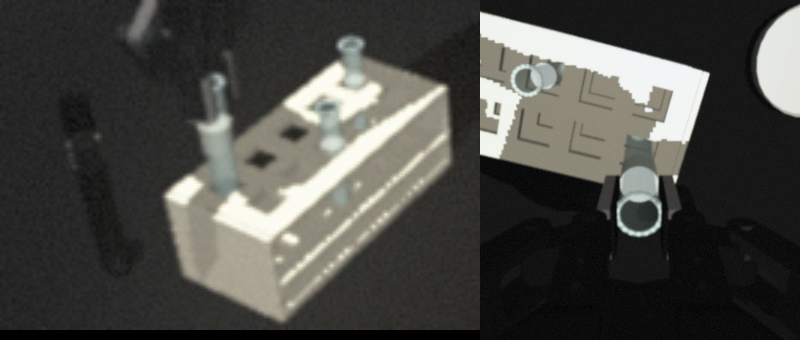

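The tube sits centred between the pads at the frosted band (width 0.219, about 19 mm). Lifting straight up.

Emit:
send_rows(increments=[[[0,0,-0.004],[0,0,0],0],[[0,0,-0.01],[0,0,0],0],[[0,0,-0.018],[0,0,0],0],[[0,0,-0.028],[0,0,0],0],[[0,0,-0.04],[0,0,0],0],[[0,0,-0.052],[0,0,0],0],[[0,0,-0.064],[0,0,0],0],[[0,0,-0.076],[0,0,0],0],[[0,0,-0.088],[0,0,0],0],[[0,0,-0.1],[0,0,0],0]])

```text
time_s: 6.95
tool_pos: [612.3, -238.4, 198.4]
tcp_rot: [-3.142, -0.0, -0.0]
force: [-0.9, 0.4, 0.4]
width: 0.218
```

Emit:
send_rows(increments=[[[0,0,-0.012],[0,0,0],0],[[0,0,-0.024],[0,0,0],0],[[0,0,-0.036],[0,0,0],0],[[0,0,-0.048],[0,0,0],0],[[0,0,-0.06],[0,0,0],0],[[0,0,-0.072],[0,0,0],0],[[0,0,-0.084],[0,0,0],0],[[0,0,-0.096],[0,0,0],0],[[0,0,-0.108],[0,0,0],0],[[0,0,-0.12],[0,0,0],0]])

```text
time_s: 7.95
tool_pos: [612.3, -238.4, 318.3]
tcp_rot: [-3.142, -0.0, -0.0]
force: [0.4, 0.4, 1.2]
width: 0.221
```

Emit:
send_rows(increments=[[[-0.001,-0.005,0],[0,0,0],0],[[-0.003,-0.015,0],[0,0,0],0],[[-0.006,-0.031,0],[0,0,0],0],[[-0.009,-0.049,0],[0,0,0],0],[[-0.013,-0.069,0],[0,0,0],0],[[-0.017,-0.089,0],[0,0,0],0],[[-0.02,-0.109,0],[0,0,0],0],[[-0.024,-0.129,0],[0,0,0],0],[[-0.028,-0.149,0],[0,0,0],0],[[-0.031,-0.169,0],[0,0,0],0]])

```text
time_s: 8.95
tool_pos: [580.5, -67.8, 316.4]
tcp_rot: [-3.141, -0.001, 0.002]
force: [-0.2, -0.6, 0.1]
width: 0.217
```

Emit:
send_rows(increments=[[[-0.004,-0.02,0],[0,0,0],0],[[-0.007,-0.04,0],[0,0,0],0],[[-0.011,-0.06,0],[0,0,0],0],[[-0.015,-0.08,0],[0,0,0],0],[[-0.018,-0.1,0],[0,0,0],0],[[-0.022,-0.12,0],[0,0,0],0],[[-0.026,-0.14,0],[0,0,0],0],[[-0.03,-0.16,0],[0,0,0],0],[[-0.034,-0.18,0],[0,0,0],0],[[-0.037,-0.2,0],[0,0,0],0]])

```text
time_s: 9.95
tool_pos: [543.2, 131.9, 316.5]
tcp_rot: [3.142, 0.001, -0.002]
force: [0.6, 0.3, -0.5]
width: 0.216
```

Emit:
send_rows(increments=[[[-0.004,-0.02,0],[0,0,0],0],[[-0.008,-0.04,0],[0,0,0],0],[[-0.011,-0.06,0],[0,0,0],0],[[-0.015,-0.078,0],[0,0,0],0],[[-0.018,-0.094,0],[0,0,0],0],[[-0.02,-0.107,0],[0,0,0],0],[[-0.022,-0.116,0],[0,0,0],0],[[-0.023,-0.121,0],[0,0,0],0],[[-0.023,-0.122,0],[0,0,0],0],[[-0.023,-0.122,0],[0,0,0],0]])

```text
time_s: 10.95
tool_pos: [521.5, 252.3, 317.3]
tcp_rot: [3.142, -0.001, -0.0]
force: [0.4, 0.4, -0.0]
width: 0.219
```

```bash
python3 - <<'E'
from h import *
o=get_obs();w=snapshot("wrist");s=snapshot("scene");t=snapshot("top")
print({k:np.round(o[k],3).tolist() for k in("time_s","tool_pos","tcp_rot","force","width")})
x,y,z=521.5,252.5,318-89
print("tube end/mouth pred scene",proj("scene",[[x,y,z],[x,y,z+150]]),"rim,floor",proj("scene",[[x,y,183],[x,y,91]]))
f=np.zeros((520,800,3),np.uint8)
f[:,:400]=cv2.resize(s[70:200+0,430:530],(400,520),interpolation=cv2.INTER_CUBIC)
f[:400,400:]=cv2.resize(w[:,120:520],(400,400))
cv2.imwrite("pics/b1.png",f[:,:,::-1])
cv2.imwrite("pics/s2.png",s[:,:,::-1]);cv2.imwrite("pics/w2.png",w[:,:,::-1]);cv2.imwrite("pics/t2.png",t[:,:,::-1])
E
```

```text
{'time_s': 10.95, 'tool_pos': [521.468, 252.275, 317.268], 'tcp_rot': [3.142, -0.001, -0.0], 'force': [0.383, 0.38, -0.019], 'width': 0.219}
tube end/mouth pred scene [[481.52436184 160.3045289 ]
 [502.29891301  77.80034344]] rim,floor [[475.94039363 181.93699216]
 [465.73531347 220.93151962]]
```

View pics/b1.png

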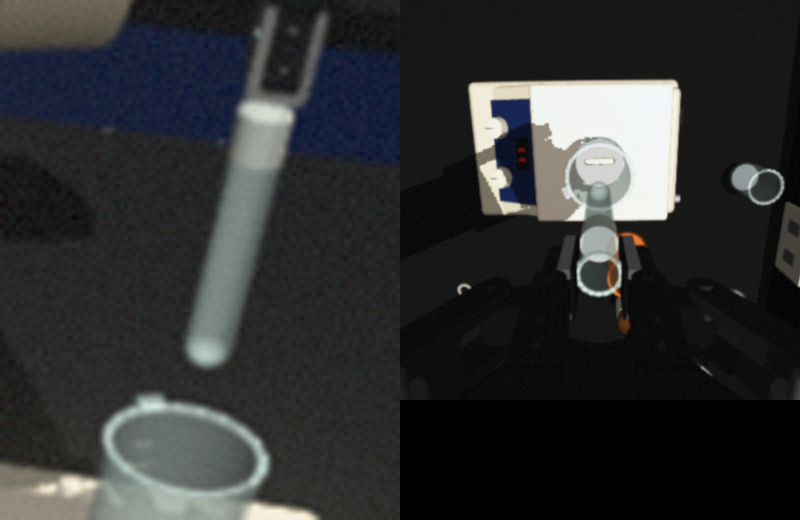

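The tube hangs upright. In the scene view its end is at (482,162) against a prediction of (481.5,160.3), and the rim centre is at (476.5,182.5). In the wrist view the rim circle is around (318,175) and the bar around (320,161). Next I measure the rim numerically from the wrist view.

```bash
python3 - <<'E'
from h import *
np.set_printoptions(precision=1,suppress=True)
o=get_obs();o["tool_pos"]=np.array([521.5,252.5,317.3]);o["tcp_rot"]=np.array([np.pi,0,0])
print(onz("wrist",[(318,175),(320,161),(319.5,163)],[183,95,91],o))
def ring(n,c,z,r=33.5):
    a=np.linspace(0,2*np.pi,48,endpoint=False);return proj(n,np.c_[c[0]+r*np.cos(a),c[1]+r*np.sin(a),0*a+z],o)
out=[]
for n,f,(x,y,w,h),k in(("wrist","w2",(255,120,120,100),4),("top","t2",(180,185,70,70),5)):
    im=cv2.imread(f"pics/{f}.png");c=cv2.resize(im[y:y+h,x:x+w],None,fx=k,fy=k,interpolation=cv2.INTER_CUBIC)
    for z,col in((183,(0,0,255)),(91,(0,200,0))):
        for p in ring(n,(522,252.5),z,33.5 if z>100 else 32): cv2.circle(c,tuple(int(v) for v in ((p-[x,y]+.5)*k)),1,col,-1)
    for P in([521.5,252.5,228.5],[521.5,252.5,91]):
        cv2.drawMarker(c,tuple(int(v) for v in((proj(n,[P],o)[0]-[x,y]+.5)*k)),(255,0,255),0,10,1)
    out.append(cv2.copyMakeBorder(c,0,400-c.shape[0],0,0,0))
cv2.imwrite("pics/r1.png",np.hstack(out)[:,:800])
E
```

```text
[[520.8 253.6 183. ]
 [523.2 253.8  95. ]
 [522.6 250.5  91. ]]
```

View pics/r1.png

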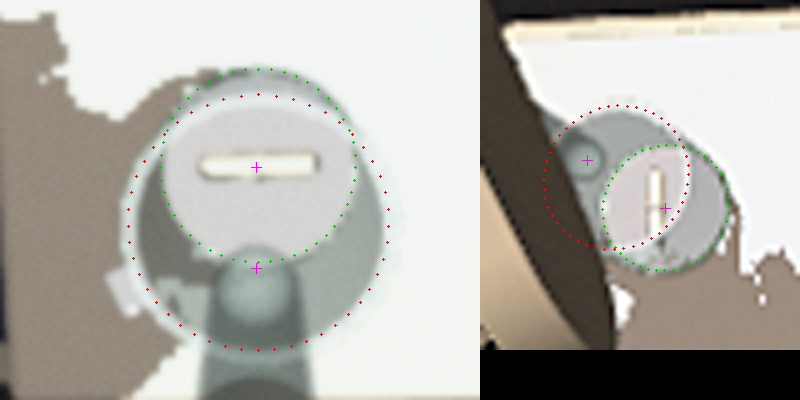

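The projected rings for a beaker at (522,252.5) match both views and the tube is on axis. Lowering by 118 mm.

Emit:
send_rows(increments=[[[0,0,0.006],[0,0,0],0],[[0,0,0.014],[0,0,0],0],[[0,0,0.022],[0,0,0],0],[[0,0,0.03],[0,0,0],0],[[0,0,0.038],[0,0,0],0],[[0,0,0.046],[0,0,0],0],[[0,0,0.054],[0,0,0],0],[[0,0,0.062],[0,0,0],0],[[0,0,0.07],[0,0,0],0],[[0,0,0.078],[0,0,0],0]])

```text
time_s: 12.1
tool_pos: [521.3, 252.5, 238.6]
tcp_rot: [-3.142, 0.0, -0.0]
force: [0.6, 0.3, -1.0]
width: 0.216
```

Emit:
send_rows(increments=[[[0,0,0.006],[0,0,0],0],[[0,0,0.012],[0,0,0],0],[[0,0,0.018],[0,0,0],0],[[0,0,0.024],[0,0,0],0],[[0,0,0.03],[0,0,0],0],[[0,0,0.035],[0,0,0],0],[[0,0,0.038],[0,0,0],0],[[0,0,0.04],[0,0,0],0],[[0,0,0.04],[0,0,0],0],[[0,0,0.04],[0,0,0],0]])

```text
time_s: 13.1
tool_pos: [521.4, 252.6, 199.6]
tcp_rot: [-3.141, -0.0, -0.001]
force: [0.4, 0.9, 0.4]
width: 0.219
```

```bash
python3 - <<'E'
from h import *
o=get_obs();w=snapshot("wrist");s=snapshot("scene")
print({k:np.round(o[k],3).tolist() for k in("time_s","tool_pos","tcp_rot","qd","force","width")})
x,y=522,252.5;k=5
P=proj("scene",[[x,y,110],[x,y,120],[x,y,260],[x,y,199],[x,y,99]]);print(P)
c=cv2.resize(s[130:240,440:520],None,fx=k,fy=k,interpolation=cv2.INTER_CUBIC)
a=np.linspace(0,2*np.pi,60)
for zz,r,col in((183,33.5,(255,0,0)),(91,32,(0,200,0))):
    for p in proj("scene",np.c_[x+r*np.cos(a),y+r*np.sin(a),0*a+zz]): cv2.circle(c,tuple(int(v) for v in((p-[440,130]+.5)*k)),1,col,-1)
for p in P[[0,4]]: cv2.drawMarker(c,tuple(int(v) for v in((p-[440,130]+.5)*k)),(255,0,255),0,8,1)
w=cv2.resize(w[80:280,220:420],None,fx=2,fy=2,interpolation=cv2.INTER_CUBIC)
f=np.zeros((550,800,3),np.uint8);f[:,:400]=c;f[:400,400:]=w
cv2.imwrite("pics/e1.png",f[:,:,::-1])
E
```

```text
{'time_s': 13.1, 'tool_pos': [521.435, 252.589, 199.583], 'tcp_rot': [-3.141, -0.0, -0.001], 'qd': [0.001, -0.003, -0.003, -0.001, 0.003, 0.0], 'force': [0.425, 0.86, 0.377], 'width': 0.219}
[[467.73825204 213.46833222]
 [468.81600189 209.36952244]
 [485.48863047 144.97180185]
 [477.84373628 174.73613783]
 [466.56872254 217.90774409]]
```

View pics/e1.png

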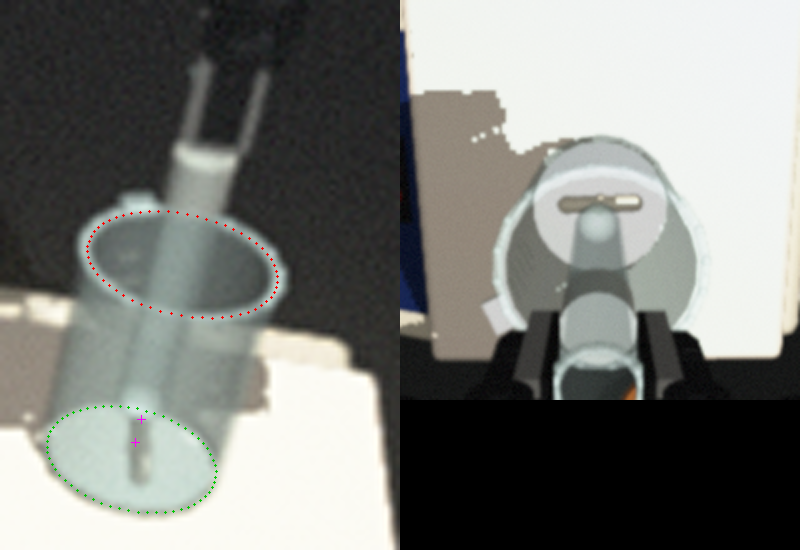

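The tube is centred. Its end shows at about (143,415) in the crop, roughly 110–111 mm above the bench, so the gap to the bar is about 11 mm. The beaker matches its original rings. I'll lower 1 mm more, let it settle, and hand in.

Emit:
send_rows(increments=[[[0,0,0.001],[0,0,0],0],[[0,0,0.001],[0,0,0],0],[[0,0,0.001],[0,0,0],0],[[0,0,0.001],[0,0,0],0],[[0,0,0.001],[0,0,0],0],[[0,0,0.001],[0,0,0],0]])

```text
time_s: 13.8
tool_pos: [521.4, 252.5, 198.3]
tcp_rot: [-3.141, 0.0, -0.0]
force: [0.0, -0.3, -0.9]
width: 0.219
```

```bash
python3 - <<'E'
from h import *
o=get_obs();print({k:np.round(o[k],3).tolist() for k in("time_s","tool_pos","qd","force","width")})
print(sign_off())
E
```

```text
{'time_s': 13.8, 'tool_pos': [521.355, 252.534, 198.338], 'qd': [-0.0, -0.0, 0.0, -0.0, 0.001, -0.0], 'force': [0.013, -0.266, -0.88], 'width': 0.219}
the job is handed in; nothing more can be done
None
```

The long tube is now hanging upright in the middle of the beaker on the hotplate, still held in the gripper. I gripped it at the frosted band with 30 N, lifted it straight out of the rack, carried it over the bench with about 45 mm to spare above the beaker's rim, and lowered it in. The job was handed in at 13.8 s of the 58 s allowed.

- **Height:** the round end is about 109–110 mm above the bench, so it sits roughly 10–11 mm above the stir bar. The camera and the arm's own position agree to about 1–2 mm.
- **Centring:** the tube is within about 1 mm of the beaker's centre, measured against the beaker's rim and floor in the camera views.
- **Clearance:** the fingertips are about 15 mm above the rim. Wrist force stayed near zero throughout the lowering, and the arm was still with the grip steady when I handed in.
- **Beaker:** it still matched its originally measured position after the tube went in.

No check failed. I did not take another picture after the final 1 mm of lowering, and I did not re-check the other bench items or the short tubes one by one.

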